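# Open the fume-hood damper through its L-shaped gate

### The job

Open the damper that has the blue knob: with a fingertip push the knob along its slot to the corner, then round the corner and fully to the end of the slot, at the green dot, and leave it there. Push gently and do not grip the knob; leave the red knob and the labware where they stand, and finish clear of everything.

Things in the scene. Friction and masses are not known exactly. Their poses are not given: they have to be found in the camera images.
- blue_gate: fixed damper console with the blue knob: grey-blue box 190 x 190 mm, flat aluminium cover 52 mm above the bench, duct spigot at its back. Origin: centre of its underside; x to its back, y to its left, z up. Slot 15 mm wide, an L: pin centre at x, y = -35, -40 mm parked (yellow dot), 25, -40 at the corner, 25, 40 at the open end (green dot)
- blue_knob: blue upright cylindrical knob, 30 mm diameter, 40 mm tall, on a 12 mm pin in the slot of the blue console; origin: its centre, 78 mm above the bench; axes as the console's. Underside 6 mm above the cover. It only slides, cannot turn or lift, stays where left; about 2 to 4 N moves it; the pin has 1.5 mm play each side
- blue_along (a joint): push of the blue knob along the console's +x (first leg), m: 0 at the parked end, 0.060 at the corner and in the whole second leg (play 0.0015 each way)
- blue_across (a joint): push of the blue knob along the console's +y, to its left (second leg), m: 0 in the first leg and at the corner, 0.080 at the open end; solid end wall at 0.0815
- red_gate: fixed damper console with the red knob: grey-blue box 190 x 190 mm, flat aluminium cover 52 mm above the bench, duct spigot at its back. Origin: centre of its underside; x to its back, y to its left, z up. Slot 15 mm wide, an L: pin centre at x, y = -35, 40 mm parked (yellow dot), 25, 40 at the corner, 25, -40 at the open end (green dot)
- red_knob: red upright cylindrical knob, 30 mm diameter, 40 mm tall, on a 12 mm pin in the slot of the red console; origin: its centre, 78 mm above the bench; axes as the console's. Underside 6 mm above the cover. It only slides, cannot turn or lift, stays where left; about 2 to 4 N moves it; the pin has 1.5 mm play each side. To be left alone
- vial: small amber vial with a white cap, 24 mm diameter, 45 mm tall, standing on the blue console's cover in the corner away from the slot; origin at the centre of its underside
- stopper: cork stopper, 36 mm across, 35 mm tall, standing between the consoles; origin at the centre of its underside
- beaker: blue plastic beaker, 70 mm diameter, 80 mm tall; origin at the centre of its underside
- cork_ring: cork flask ring, 100 mm outer diameter, 30 mm tall; origin at the centre of its underside
- flask: empty glass conical flask, 84 mm diameter, 115 mm tall; origin at the centre of its underside
- jar: white jar with lid, 70 mm diameter, 90 mm tall; origin at the centre of its underside

How it is judged (in metres and radians):
On the way, in this order (a step that is already met when the one before it is completed fails the run):
1. the blue knob is at the corner of its slot (value of joint blue_along above 0.055 m and value of joint blue_across below 0.03 m).
2. the blue knob is at the open end (value of joint blue_across above 0.074 m and value of joint blue_along above 0.055 m), for 0.2 s.
At the end, for the whole second after the job is handed in: the blue knob rests within 6 mm of the open (green) end of its slot, the red knob is within 4 mm of its start and the labware within 15 mm of where it stood, upright (all of step 2 and linear speed of blue_knob below 0.01 m/s and distance of red_knob from where it was at the start of the episode below 0.004 m and distance of each of vial, stopper, beaker, cork_ring, flask, jar from where it was at the start of the episode below 0.015 m and angle between each of vial, stopper, beaker, cork_ring, flask, jar's own z axis and vertical below 0.35 rad); the robot touches nothing.
It fails at once if the red knob is moved (over 4 mm) (distance of red_knob from where it was at the start of the episode above 0.004 m).
It fails at once if the blue knob is gripped or forced (over 40 N from the fingers) (contact force between the fingers and blue_knob above 40 N).
It fails at once if labware is lifted, pushed (over 15 mm) or tipped (distance of any of vial, stopper, beaker, cork_ring, flask, jar from where it was at the start of the episode above 0.015 m or angle between any of vial, stopper, beaker, cork_ring, flask, jar's own z axis and vertical above 0.35 rad).
It also fails if it takes over 51 s, if anything falls off the work surface, if the arm or the gripper's body presses on something with over 40 N, if the wrist force passes 120 N, or if a joint passes its speed limit or range.

### The arm

A 6-joint arm with a two-finger parallel gripper is mounted at the origin on the work surface. World frame = base frame: x ahead of the robot, y to its left, z up, the work surface at z = 0. Lengths are in m, angles in degrees, forces in N, time in s.
With the tool pointing down it reaches from about 0.375 to 0.75 m from the base axis. Payload 9 kg.
Tool frame: the origin (TCP) lies where the fingers leave the gripper's body, on its centre line; the fingertips stand 73 mm ahead of it and the grasp point (between the pads) lies 54 mm ahead of it (robot.tip_reach is the distance from the TCP to the fingertips, in m); z points along the fingers, y is the direction in which the jaws open and shut (so a half turn about z gives the same grasp; the last joint's range is limited). The gripper opens to 85 mm and grips with 20 to 120 N. Pads are 22 mm wide; open, the fingers measure 114 mm over their backs; the gripper's body (76 mm by 85 mm) begins 54 mm behind the grasp point. The pads swing forward as they close: fully open they stand 13 mm farther back than shut.
Start: joints at [57.313, 5.964, 5.575, 89.605, 0, 77.527], TCP at [0.207, 0.563, 0.304] pointing down, gripper open.
Joint ranges: [-171.21, 171.21], [-48.23, 106.86], [-62.78, 66.21], [-105.2, 120.99], [-86.42, 89.51], [-180, 180]. Speed limits (degrees/s): [127.2, 127.2, 147.25, 180, 180, 180].

### API

Orientations are given as [roll, pitch, yaw] about the fixed x, y, z axes, in that order (R = Rz(yaw) Ry(pitch) Rx(roll)).
In Python, from plant import robot gives the robot as it stands. Calls block until the motion is done:
- robot.move_pose(position, orientation): joint-space move of the TCP to a pose.
- robot.line_to(position, vel=0.15, rotation=None, guard=None): straight line of the TCP; rotation=None keeps the orientation; vel is the mean speed in m/s. With guard (N) it stops when the force on the tool has changed by that much, and returns True; else False.
- robot.goto_joints(angles): joint-space move.
- robot.set_gripper(opening): finger opening in m; the grip force is fixed at half the most; returns when the fingers have stopped.
- robot.pause(seconds).
- robot.ik(position, orientation): joint angles nearest the present ones, or None.
- robot.observe(): the state.
- robot.grab_frame(name): name is "side" or "top" or "wrist"; returns the picture (384x512x3 uint8, blue, green, red); there is no depth.
- robot.get_calibration(name): a dict with "vertical_fov" (degrees; the focal length in pixels is half the picture's height over the tangent of half this angle, whatever the lens; pixels are square), "cx", "cy" (the principal point, pixels), "k1" (the pictures are not rectified: a ray, as slopes to the right and down, at radius r is drawn at 1 + k1 r^2 times it, then the intrinsics apply), "rvec" (rotation vector, rad) and "tvec" (3), from world to camera coordinates, as OpenCV has them. Camera axes: x right, y down, z forward; pixel columns grow to the right and rows downward; lengths in m; the calibration is good to about 2 mm. A picture is of the moment at which its call begins: read the wrist's pose just before it. get_calibration takes no time and is no camera call; for the wrist camera it gives the pose at the moment of the call.
A pose or a line that the arm cannot do raises robot.IKError and nothing moves.
- robot.job_done(): hands the job in, once; it reports no verdict.
The state is a dict: "time": time; "q": joint angles; "qvel": joint speeds; "joint_torque": joint torques, N m; "tool_pos": TCP position; "tcp_rot": TCP orientation; "ft_force": force on the tool from outside, world axes, zero at the start; "torque": the same for the moment, N m; "gripper_width": finger opening in m.
Only numpy, scipy, OpenCV 4.12 (cv2) and the standard library are available. Lean on these libraries where they do the work, as an engineer would, in place of code of your own. Each camera call takes 0.05 s, during which the arm holds its last target.

## Working session

There is one attempt and no reset: what is moved stays moved. The work goes in short steps, each a Python script; the robot and the scene stay as the last script left them, time stands still between calls to the robot, and variables do not carry over. Pictures are saved under pics/ and viewed, and the job is handed in when it is done.

```bash
mkdir -p pics; ls
python3 - <<'E'
from plant import robot
import cv2
print(robot.observe())
for n in ("side","top","wrist"):
    print(n,robot.get_calibration(n)); cv2.imwrite(f"pics/a_{n}.png",robot.grab_frame(n))
E
```

```text
pics
{'time': 0.0, 'q': array([ 5.73130572e+01,  6.00021297e+00,  5.52720402e+00,  8.96050649e+01,
       -4.02659241e-04,  7.75257516e+01]), 'qvel': array([ 0.06260883,  0.07250467, -0.06624534,  0.01939636,  0.12193687,
       -0.02688529]), 'joint_torque': array([-2.26590106e-03, -5.56931627e+01,  5.03647792e+01,  1.72836380e-02,
       -4.52941977e-04,  2.82797691e-05]), 'tool_pos': array([0.20717296, 0.56284231, 0.30310736]), 'tcp_rot': array([-1.79923682e+02, -1.64708562e-02,  1.59787295e+02]), 'ft_force': array([-0.18820463, -0.39091738, -0.41527754]), 'torque': array([-8.59845446e-04, -1.99709350e-02, -3.71447218e-05]), 'gripper_width': 0.08558359915438757}
side {'vertical_fov': 57.723973228422764, 'cx': 255.20786069544056, 'cy': 187.7013153497351, 'k1': 0.021480427888959416, 'rvec': array([ 2.25832526, -0.44652473,  0.21270367]), 'tvec': array([-0.59090096,  0.20623092,  0.91238539])}
top {'vertical_fov': 50.615647023850926, 'cx': 254.342708189649, 'cy': 189.55151956354132, 'k1': -0.060414964914950686, 'rvec': array([ 2.23297849, -2.17004782,  0.09283435]), 'tvec': array([-0.04790974,  0.6031236 ,  1.50355363])}
wrist {'vertical_fov': 66.48531207341834, 'cx': 255.82634641567847, 'cy': 195.23208337824929, 'k1': -0.036795942548173886, 'rvec': array([-2.34377783, -1.63610339, -0.26995458]), 'tvec': array([-0.59896802, -0.04201606,  0.38082422])}
```

View pics/a_top.png

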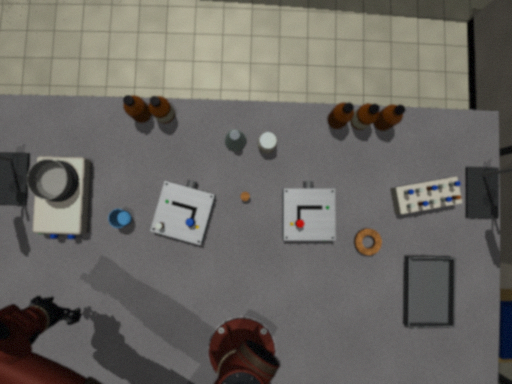

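View pics/a_side.png

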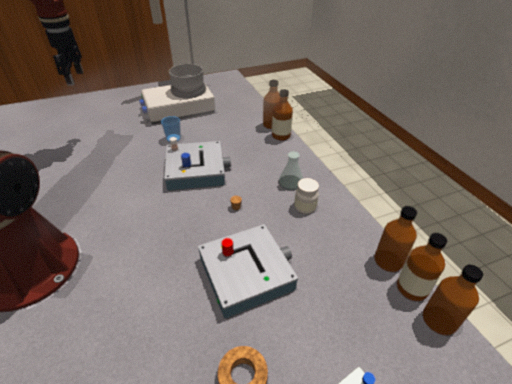

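View pics/a_wrist.png

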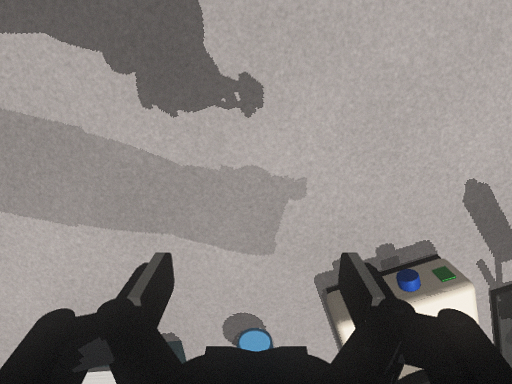

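The top view shows the blue console at about (183,212), with its knob at (190,223), the slot corner near (195,208), the green dot at (167,202) and the vial at (161,227). The red console is at (309,215). The side view agrees. Next I'll measure a rough pose from the top view, then refine it with the wrist camera.

```bash
cat > h.py <<'E'
import cv2, numpy as np
def ray(cal,uv,shape=(384,512)):
    f=shape[0]/2/np.tan(np.radians(cal["vertical_fov"])/2)
    d=np.array([(uv[0]-cal["cx"])/f,(uv[1]-cal["cy"])/f]); s=d.copy()
    for _ in range(20): s=d/(1+cal["k1"]*(s@s))
    R=cv2.Rodrigues(np.array(cal["rvec"]))[0]; t=np.array(cal["tvec"])
    return -R.T@t, R.T@np.array([s[0],s[1],1.])
def onplane(cal,uv,z):
    o,d=ray(cal,uv); return o+d*(z-o[2])/d[2]
def proj(cal,P):
    R=cv2.Rodrigues(np.array(cal["rvec"]))[0]; p=R@np.asarray(P,float)+cal["tvec"]; s=p[:2]/p[2]
    f=192/np.tan(np.radians(cal["vertical_fov"])/2); s=s*(1+cal["k1"]*(s@s)); return s*f+[cal["cx"],cal["cy"]]
def blobs(m,amin=4):
    n,l,st,c=cv2.connectedComponentsWithStats(m.astype(np.uint8))
    return [(c[i],st[i]) for i in range(1,n) if st[i,4]>=amin]
E
python3 - <<'E'
from plant import robot
from h import *
im=cv2.imread("pics/a_top.png"); cal=robot.get_calibration("top")
hsv=cv2.cvtColor(im,cv2.COLOR_BGR2HSV); H,S,V=[hsv[...,i].astype(int) for i in range(3)]
roi=np.zeros(H.shape,bool); roi[170:255,140:350]=1
for n,m,z in (("blue",(H>105)&(H<130)&(S>150),.098),("red",((H<5)|(H>175))&(S>180),.098),("green",(H>45)&(H<80)&(S>90),.052),("yellow",(H>20)&(H<35)&(S>100),.052)):
    for c,s in blobs(m&roi,2): print(n,c.round(1),s[4],onplane(cal,c,z).round(4))
for c,s in blobs((V>165)&(S<60)&roi,300):
    lab=np.zeros(H.shape,np.uint8)
    m=((V>165)&(S<60)&roi).astype(np.uint8); n,l=cv2.connectedComponents(m); lab=(l==l[int(s[1]+3):int(s[1]+s[3]-3),int(s[0]+3):int(s[0]+s[2]-3)].max()).astype(np.uint8)
    mm=np.zeros_like(m); mm[s[1]:s[1]+s[3],s[0]:s[0]+s[2]]=m[s[1]:s[1]+s[3],s[0]:s[0]+s[2]]
    r=cv2.minAreaRect(cv2.findNonZero(mm)); P=np.array([onplane(cal,p,.052) for p in cv2.boxPoints(r)])
    print("cover",r,P.mean(0).round(4),np.linalg.norm(np.diff(P,axis=0),axis=1).round(3)); print(P[:,:2].round(3))
cv2.imwrite("pics/top_zoom.png",cv2.resize(im[170:255,140:260],None,fx=6,fy=6,interpolation=cv2.INTER_CUBIC))
E
```

```text
blue [189.9 221.7] 43 [0.4792 0.1953 0.098 ]
red [299.2 222.9] 41 [ 0.4855 -0.1915  0.098 ]
green [166.5 201. ] 6 [0.5509 0.2897 0.052 ]
green [327. 207.] 5 [ 0.5457 -0.2992  0.052 ]
yellow [291.  223.3] 7 [ 0.4825 -0.1675  0.052 ]
yellow [196.5 226.4] 11 [0.4618 0.1768 0.052 ]
cover ((181.93394470214844, 211.9811248779297), (49.587154388427734, 49.724517822265625), 15.945395469665527) [0.5128 0.232  0.052 ] [0.181 0.182 0.181]
[[0.447 0.341]
 [0.623 0.298]
 [0.578 0.122]
 [0.403 0.166]]
cover ((302.0, 214.0), (48.0, 34.0), 90.0) [ 0.5178 -0.2074  0.052 ] [0.126 0.176 0.125]
[[ 0.604 -0.143]
 [ 0.608 -0.268]
 [ 0.431 -0.272]
 [ 0.428 -0.147]]
```

View pics/top_zoom.png

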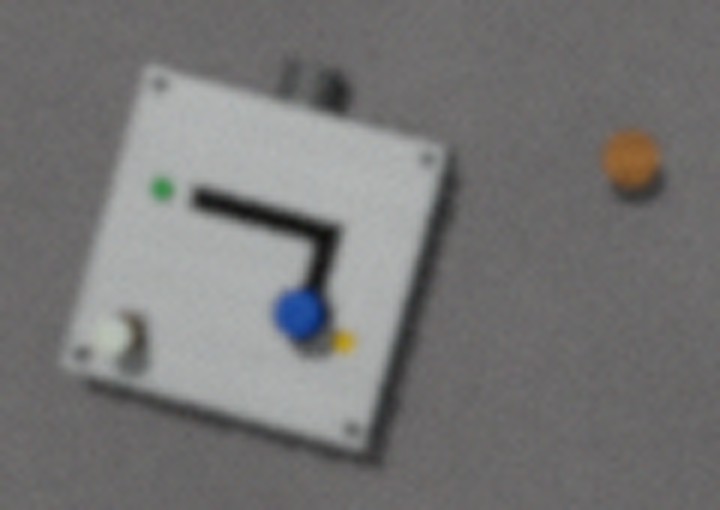

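Run:
```python
from plant import robot
from h import *
from scipy.spatial.transform import Rotation as Ro
o=robot.observe(); T=Ro.from_euler("xyz",o["tcp_rot"],degrees=True).as_matrix()
c=robot.get_calibration("wrist"); R=cv2.Rodrigues(c["rvec"])[0]; C=-R.T@c["tvec"]
print("cam in tool",T.T@(C-o["tool_pos"])); print("cam axes in tool\n",(T.T@R.T).round(3))
ct=robot.get_calibration("top");Rt=cv2.Rodrigues(ct["rvec"])[0]; print("topcam",-Rt.T@ct["tvec"])
for yaw in (-14,76,166,-104,-194+360-360):
    print(yaw,[None if (q:=robot.ik(p,[180,0,yaw])) is None else q.round(0) for p in ([.42,.213,.25],[.42,.213,.148],[.54,.26,.148])])
```

```text
cam in tool [ 0.08370923 -0.00035644 -0.06980086]
cam axes in tool
 [[ 0.001 -0.946 -0.324]
 [ 1.     0.001 -0.   ]
 [ 0.    -0.324  0.946]]
topcam [0.51113334 0.00365075 1.53800401]
-14 [array([  11.,  -17.,  -22.,   85.,    0., -155.]), array([  11.,  -15.,  -31.,   74.,    0., -155.]), array([  13.,    8.,   -9.,   73.,    0., -153.])]
76 [array([ 11., -17., -22.,  85.,   0., 115.]), array([ 11., -15., -31.,  74.,   0., 115.]), array([ 13.,   8.,  -9.,  73.,   0., 117.])]
166 [array([ 11., -17., -22.,  85.,   0.,  25.]), array([ 11., -15., -31.,  74.,   0.,  25.]), array([13.,  8., -9., 73.,  0., 27.])]
-104 [array([ 11., -17., -22.,  85.,   0., -65.]), array([ 11., -15., -31.,  74.,   0., -65.]), array([ 13.,   8.,  -9.,  73.,   0., -63.])]
-194 [array([ 11., -17., -22.,  85.,   0.,  25.]), array([ 11., -15., -31.,  74.,   0.,  25.]), array([13.,  8., -9., 73.,  0., 27.])]
```

Run:
```python
from plant import robot
from h import *
import json
robot.move_pose([.55,.225,.33],[180,0,166]); robot.pause(.3)
c=robot.get_calibration("wrist"); im=robot.grab_frame("wrist"); cv2.imwrite("pics/b_wrist.png",im)
json.dump({k:np.asarray(v).tolist() for k,v in c.items()},open("b.json","w"))
print(robot.observe()["time"])
hsv=cv2.cvtColor(im,cv2.COLOR_BGR2HSV); H,S,V=[hsv[...,i].astype(int) for i in range(3)]
for n,m,z in (("blue",(H>105)&(H<130)&(S>150),.098),("green",(H>45)&(H<80)&(S>90),.052),("yellow",(H>20)&(H<35)&(S>100),.052)):
    for cc,s in blobs(m,15): print(n,cc.round(1),s,onplane(c,cc,z).round(4))
```

```text
2.2583
blue [217.2 126.7] [208 123  18   8  57] [0.4881 0.2001 0.098 ]
green [307.8 155.1] [303 150  11  11  93] [0.5494 0.2895 0.052 ]
yellow [194.5 103.5] [189  98  12  12 112] [0.4599 0.1754 0.052 ]
```

View pics/b_wrist.png

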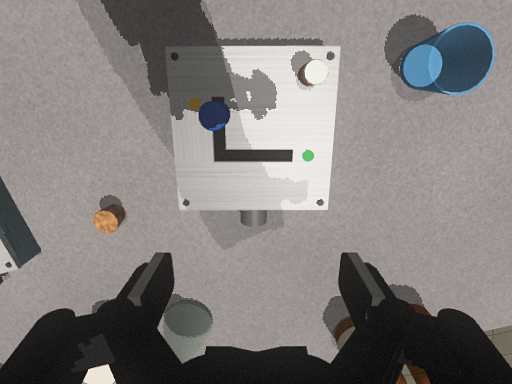

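The wrist view shows the console square to the image. The screws are near (175,56), (330,56), (186,203) and (320,202), the knob top is at (214,114), the slot corner at about (219,155) and the green dot at (308,155). The vial cap is at (315,71). The knob is in shadow, so I need a looser mask.

```bash
cat > meas.py <<'E'
from h import *
import json
c=json.load(open("b.json")); c["rvec"]=np.array(c["rvec"]); c["tvec"]=np.array(c["tvec"])
im=cv2.imread("pics/b_wrist.png"); g=cv2.cvtColor(im,cv2.COLOR_BGR2GRAY)
hsv=cv2.cvtColor(im,cv2.COLOR_BGR2HSV); H,S,V=[hsv[...,i].astype(int) for i in range(3)]
sc=[]
for u,v in ((175,56),(330,56),(186,203),(320,202)):
    w=g[v-9:v+10,u-9:u+10].astype(float); m=w<(np.median(w)*.6)
    b=max(blobs(m,3),key=lambda b:b[1][4]); p=b[0]+[u-9,v-9]; P=onplane(c,p,.052); sc.append(P[:2]); print("screw",p.round(1),b[1][4],P.round(4))
sc=np.array(sc); print("sides",[np.linalg.norm(sc[a]-sc[b]).round(4) for a,b in ((0,1),(2,3),(0,2),(1,3),(0,3),(1,2))],"centre",sc.mean(0))
yx=lambda d:np.degrees(np.arctan2(d[1],d[0]))
print("yaw",yx(sc[2]-sc[0]),yx(sc[3]-sc[1]),yx(sc[0]-sc[1])+90,yx(sc[2]-sc[3])+90)
m=(H>105)&(H<135)&(S>120)
for cc,s in blobs(m[:,150:300],60):
    cc=cc+[150,0]; print("blue",cc.round(1),s)
    cnt=np.argwhere(m[:, :])[:, ::-1]; 
    cnt=cnt[(abs(cnt-cc)<30).all(1)].astype(np.float32); print(cv2.minEnclosingCircle(cnt))
    (e,r)=cv2.minEnclosingCircle(cnt); print(onplane(c,e,.098).round(4),onplane(c,cc,.098).round(4))
# slot
sl=(g<40); 
for v in (130,135,140): 
    u=np.where(sl[v,195:250])[0]+195; print("leg1",v,u.min(),u.max(),onplane(c,((u.min()+u.max())/2,v),.052).round(4), np.linalg.norm(onplane(c,(u.min()-.5,v),.052)-onplane(c,(u.max()+.5,v),.052)).round(4))
for u in (240,260,280):
    v=np.where(sl[130:180,u])[0]+130; print("leg2",u,v.min(),v.max(),onplane(c,(u,(v.min()+v.max())/2),.052).round(4),np.linalg.norm(onplane(c,(u,v.min()-.5),.052)-onplane(c,(u,v.max()+.5),.052)).round(4))
u=np.where(sl[155,240:310])[0]+240; print("end",u.max(),onplane(c,(u.max()+.5,155),.052))
E
python3 meas.py
```

```text
screw [174.2  55.9] 39 [0.4067 0.1688 0.052 ]
screw [329.9  55.5] 48 [0.4472 0.3336 0.052 ]
screw [185.9 202.4] 28 [0.5718 0.1282 0.052 ]
screw [319.7 201.9] 29 [0.612 0.293 0.052]
sides [np.float64(0.1697), np.float64(0.1697), np.float64(0.1701), np.float64(0.1697), np.float64(0.2399), np.float64(0.2403)] centre [0.50940393 0.23090053]
yaw -13.831163326955354 -13.833942544188789 -13.79764785675117 -13.68513315492676
blue [211.9 115.1] [ 49 101  31  30 509]
((213.7100067138672, 115.23999786376953), 15.308981895446777)
[0.4765 0.1999 0.098 ] [0.4759 0.1981 0.098 ]
leg1 130 224 224 [0.4967 0.1999 0.052 ] 0.0012
leg1 135 224 224 [0.5023 0.1983 0.052 ] 0.0012Traceback (most recent call last):
  File "meas.py", line 22, in <module>
    u=np.where(sl[v,195:250])[0]+195; print("leg1",v,u.min(),u.max(),onplane(c,((u.min()+u.max())/2,v),.052).round(4), np.linalg.norm(onplane(c,(u.min()-.5,v),.052)-onplane(c,(u.max()+.5,v),.052)).round(4))
                                                     ~~~~~^^
    return umr_minimum(a, axis, None, out, keepdims, initial, where)
ValueError: zero-size array to reduction operation minimum which has no identity
```

Screw spacing comes out at 170 mm on all four sides, and the dots lie at console x = -35 and +25 as expected. That puts the console centre at (0.5094, 0.2309) with yaw -13.8°. The knob appears to start about 10 mm along its first leg, at x_c ≈ -25, and the slot is visible behind it. That doesn't change the push. I'll start leg 1 with closed fingers, well behind the knob.

```bash
cat >> h.py <<'E'
YAW=-13.8; CEN=np.array([.5094,.2309]); _c,_s=np.cos(np.radians(YAW)),np.sin(np.radians(YAW)); RC=np.array([[_c,-_s],[_s,_c]])
def W(x,y,z): return np.r_[CEN+RC@[x,y],z]
def Cc(p): return RC.T@(np.asarray(p)[:2]-CEN)
E
python3 - <<'E'
from plant import robot
from h import *
robot.set_gripper(0.0)
print("tip",robot.tip_reach)
ZT=.070+.073
robot.move_pose(W(-.085,-.04,.25),[180,0,166.2])
robot.line_to(W(-.085,-.04,ZT),vel=.12,guard=15)
robot.pause(.2)
o=robot.observe(); print(o["time"],Cc(o["tool_pos"]),o["tool_pos"],o["ft_force"],o["gripper_width"])
cv2.imwrite("pics/c_side.png",robot.grab_frame("side")); cv2.imwrite("pics/c_wrist.png",robot.grab_frame("wrist"))
s=cv2.imread("pics/c_side.png"); cv2.imwrite("pics/c_sidez.png",cv2.resize(s[90:230,130:290],None,fx=4,fy=4,interpolation=cv2.INTER_CUBIC))
E
```

```text
tip 0.0726
4.9333 [-0.0846459  -0.03982563] [0.41769772 0.21241485 0.14369004] [ 0.23356387  0.64451509 -0.20894212] -0.00014738059510179192
```

View pics/c_sidez.png

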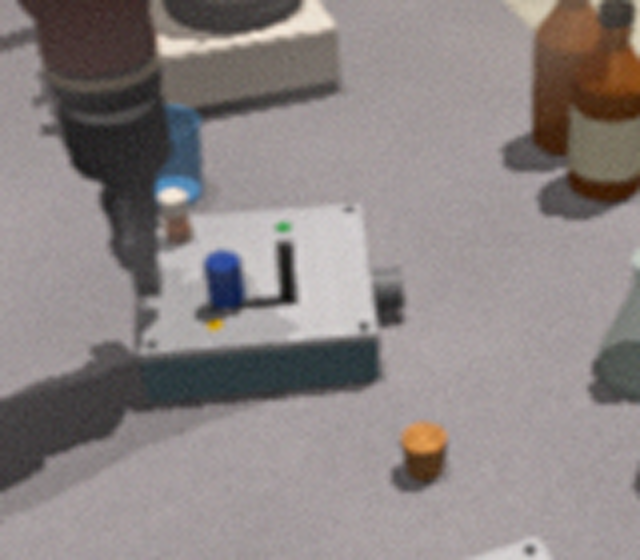

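View pics/c_wrist.png

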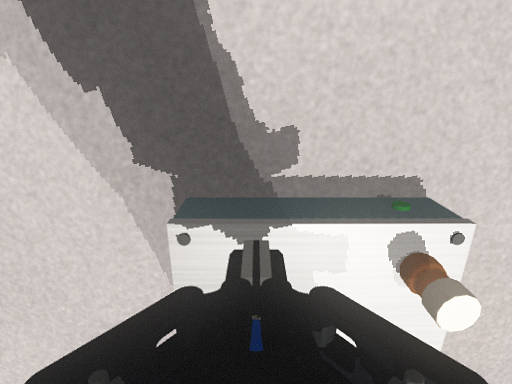

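The fingertip is behind the knob with a gap, in line with it and clear of the vial. I'll push leg 1 with a guard.

Run:
```python
from plant import robot
from h import *
ZT=.143
def st(n): 
    o=robot.observe(); print(n,round(o["time"],2),Cc(o["tool_pos"]).round(4),"f_c",(RC.T@o["ft_force"][:2]).round(2),o["ft_force"][2].round(2))
g=robot.line_to(W(-.055,-.04,ZT),vel=.05,guard=12); st(g)
if not g:
    g=robot.line_to(W(-.010,-.04,ZT),vel=.035,guard=12); st(g)
    if not g:
        g=robot.line_to(W(.003,-.04,ZT),vel=.02,guard=10); st(g)
s=robot.grab_frame("side"); cv2.imwrite("pics/d_sidez.png",cv2.resize(s[90:230,130:290],None,fx=4,fy=4,interpolation=cv2.INTER_CUBIC))
```

```text
False 5.78 [-0.0551 -0.0401] f_c [0.47 0.34] 0.47
False 7.22 [-0.01 -0.04] f_c [-0.42  0.54] 0.3
True 7.81 [ 0.0011 -0.0401] f_c [-0.75  0.13] 1.35
```

View pics/d_sidez.png

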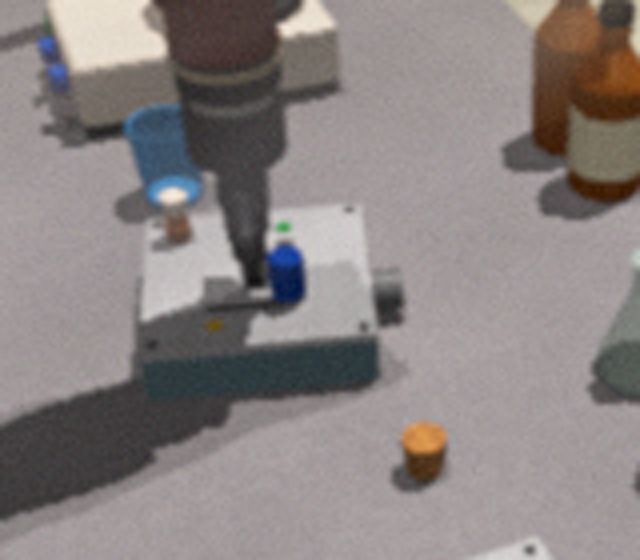

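The guard tripped at the corner wall with TCP x_c = 0.001, against about 0.000 predicted. The side view shows the knob at the corner, at (286,275) in the zoomed picture. Now I'll back off, lift, turn 90° and come down on the knob's right.

Run:
```python
from plant import robot
from h import *
ZT=.143
def st(n): 
    o=robot.observe(); print(n,round(o["time"],2),Cc(o["tool_pos"]).round(4),"f_c",(RC.T@o["ft_force"][:2]).round(2),o["ft_force"][2].round(2),o["tcp_rot"].round(1))
robot.line_to(W(-.02,-.04,ZT),vel=.06); robot.line_to(W(-.02,-.04,.215),vel=.12)
robot.move_pose(W(.025,-.105,.215),[180,0,-103.8]); robot.pause(.1)
w=robot.get_calibration("wrist"); im=robot.grab_frame("wrist"); cv2.imwrite("pics/e_wrist.png",im)
s=robot.grab_frame("side"); cv2.imwrite("pics/e_sidez.png",cv2.resize(s[90:230,130:290],None,fx=4,fy=4,interpolation=cv2.INTER_CUBIC))
st("hi")
```

```text
hi 10.82 [ 0.0249 -0.1049] f_c [-0.84  0.95] 1.03 [ 180.     0.  -103.8]
```

View pics/e_sidez.png

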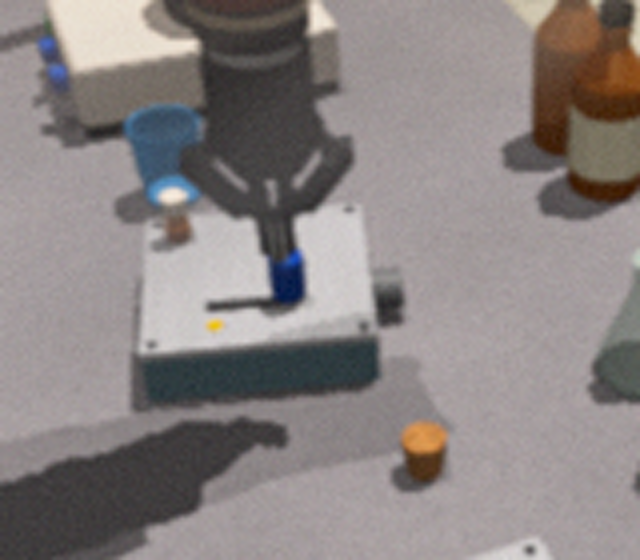

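The knob is still at the corner and the tool is high on its right. I'll descend and push leg 2 with a guard.

Run:
```python
from plant import robot
from h import *
ZT=.143
def st(n): 
    o=robot.observe(); print(n,round(o["time"],2),Cc(o["tool_pos"]).round(4),"f_c",(RC.T@o["ft_force"][:2]).round(2),o["ft_force"][2].round(2))
g=robot.line_to(W(.025,-.105,ZT),vel=.1,guard=15); st(("down",g))
if not g:
  for y,v,gd in ((-.075,.05,12),(-.055,.03,12),(0.005,.035,12),(.0165,.02,10)):
    g=robot.line_to(W(.025,y,ZT),vel=v,guard=gd); st((y,g))
    if g: break
s=robot.grab_frame("side"); cv2.imwrite("pics/f_sidez.png",cv2.resize(s[90:230,130:290],None,fx=4,fy=4,interpolation=cv2.INTER_CUBIC))
```

```text
('down', False) 11.68 [ 0.0253 -0.1049] f_c [ 0.33 -0.01] -0.33
(-0.075, False) 12.43 [ 0.0249 -0.075 ] f_c [ 0.53 -0.69] 0.15
(-0.055, False) 13.25 [ 0.0249 -0.0548] f_c [ 0.23 -0.73] 0.73
(0.005, False) 15.12 [0.0251 0.005 ] f_c [-0.61 -1.54] -0.67
(0.0165, False) 15.84 [0.025  0.0166] f_c [ 0.01 -2.96] 0.5
```

View pics/f_sidez.png

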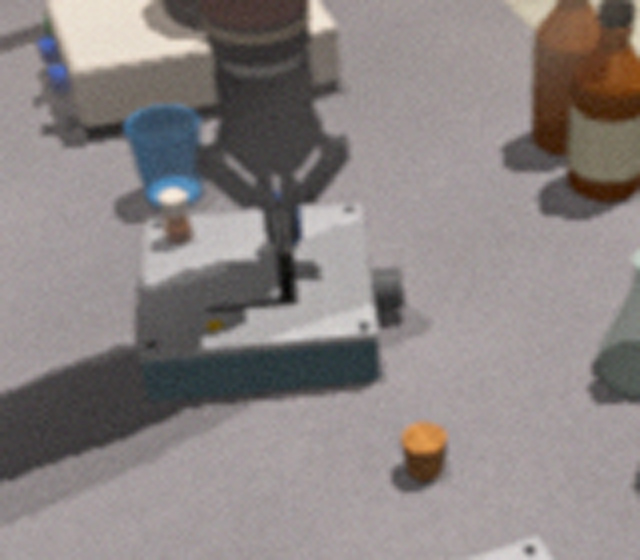

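The knob is near the end but the wall hasn't been felt yet, so I'll nudge further with the guard. Then I'll back off, lift clear and look from above.

Run:
```python
from plant import robot
from h import *
import json
ZT=.143
def st(n): 
    o=robot.observe(); print(n,round(o["time"],2),Cc(o["tool_pos"]).round(4),"f_c",(RC.T@o["ft_force"][:2]).round(2),o["ft_force"][2].round(2))
g=robot.line_to(W(.025,.0195,ZT),vel=.01,guard=9); st(g)
robot.pause(.3)
robot.line_to(W(.025,-.02,ZT),vel=.06); robot.line_to(W(.025,-.02,.22),vel=.12)
robot.move_pose([.55,.225,.33],[180,0,166]); robot.pause(.3)
c=robot.get_calibration("wrist"); im=robot.grab_frame("wrist"); cv2.imwrite("pics/g_wrist.png",im)
cv2.imwrite("pics/g_top.png",robot.grab_frame("top")); s=robot.grab_frame("side");cv2.imwrite("pics/g_side.png",s); st("up")
hsv=cv2.cvtColor(im,cv2.COLOR_BGR2HSV); H,S,V=[hsv[...,i].astype(int) for i in range(3)]
m=(H>105)&(H<135)&(S>120); m[:,360:]=0
for cc,s in blobs(m,80):
    yy,xx=np.nonzero(m); p=np.c_[xx,yy].astype(np.float32); p=p[(abs(p-cc)<30).all(1)]
    e,r=cv2.minEnclosingCircle(p); P=onplane(c,e,.098); print("blue",cc,s,e,r,P,Cc(P))
```

```text
True 16.15 [0.0249 0.0168] f_c [ 0.35 -1.86] 1.51
up 19.88 [0.0408 0.0039] f_c [0.39 0.86] 0.38
blue [291.96096654 164.39405204] [279 152  27  26 538] (292.0, 164.5) 13.313627243041992 [0.5446581  0.26503983 0.098     ] [0.02609686 0.04156459]
```

View pics/g_wrist.png

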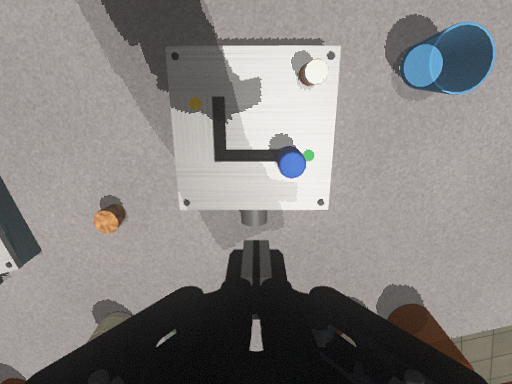

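View pics/g_top.png

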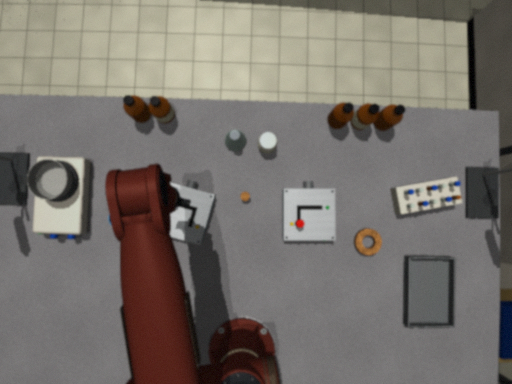

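The wrist view shows the knob at (292,164), beside the green dot at (309,155), which is console (26, 42) mm at the open end. The vial (315,71), stopper (105,221) and beaker are where they were. In the top view the red knob is unmoved at (299,224). The arm is clear and still, so I'll hand in.

Run:
```python
from plant import robot
o=robot.observe(); print(o["time"],abs(o["qvel"]).max(),o["ft_force"]); robot.job_done()
```

```text
19.875 0.0904069960618376 [0.58053079 0.74324453 0.37709237]
the job is handed in; nothing more can be done
```

The blue damper is open: I pushed the knob to the corner and then to the green-dot end of its slot with closed fingertips, and handed the job in at about 19.9 s. No verdict was reported.

- **Pushes:** both legs ended on the force guard at the slot wall, set at 9–10 N. The fingers never gripped the knob.
- **Blue knob:** the last wrist picture puts it at console (26, 42) mm against a nominal (25, 40), so it rests about 2 mm past the nominal end, against the end wall.
- **Everything else:** by eye, the vial, stopper and beaker in the wrist view, and the red knob, flask, jar and cork ring in the top view, look unmoved. The arm ended clear, with the TCP at 0.33 m.
- **Disagreement:** at the start, the top and wrist views both put the blue knob about 10 mm along its first leg, not at the parked end. This did not affect the pushes.

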